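Hang the hand lens on the safety hook in the bench locker

ROBOT

A 6-joint arm with a two-finger parallel gripper is mounted at the origin on a cart in front of the work surface, level with it; the furniture and walls round the work are solid. World frame = base frame: x ahead of the robot, y to its left, z up, the work surface at z = 0. Lengths are in m, angles in rad, forces in N, time in s.
With the tool pointing down it reaches from about 0.225 to 0.875 m from the base axis. Payload 3.4 kg.
Tool frame: the origin (TCP) lies midway between the tips of the shut fingers; the grasp point (between the pads) lies 19 mm behind it (pinch_z is the distance from the TCP to the grasp point, in m); z points along the fingers, y is the line along which they close (so a half turn about z gives the same grasp; the last joint's range is limited). The gripper opens to 85 mm and grips with 20 to 120 N. Pads are 22 mm wide; open, the fingers measure 114 mm over their backs; the gripper's body (76 mm by 85 mm) begins 54 mm behind the grasp point. The pads swing forward as they close: fully open they stand 13 mm farther back than shut.
Start: joints at [1.08, 0.276, 1.505, -0, 1.361, -0.121], TCP at [0.208, 0.536, 0.231] pointing down, gripper open.
Joint ranges: [-2.89, 2.89], [-0.75, 2.08], [0.22, 2.7], [-1.18, 4.32], [0.11, 2.71], [-2.7, 2.7]. Speed limits (rad/s): [2.57, 2.57, 3.14, 3.14, 3.14, 3.14].

INTERFACE

Orientations are given as a unit quaternion [w, x, y, z].
In Python, from rig import get_state, get_image, sign_off, pinch_z gives the robot as it stands.
- The arm moves only by the tool send_rows, never from a script. Its argument "steps" is one flat list of numbers, 5 for each row, row after row: the gripper's target within -1 to 1 (fully open at 1, half-way at 0, shut at -1), then the shift along the tool's x, y, z in cm, then the turn about the tool's z in degrees. In form: [gripper, x, y, z, roll, gripper, x, y, z, roll, ...]. A call has 1 to 12 rows; each row shifts and turns the commanded pose from where the row before left it, along the tool's axes as they then stand; what a row does not reach is not made up. A row lasts 1/10 s, in which the tool goes at most 50 mm and 8.59 degrees, less where a joint would pass 70% of its speed; a pose out of reach is approached as far as the arm can. A call is refused whole if a number of a shift passes 5 or a number of a turn 8.59, either way. A call with a gripper value outside its range is refused whole. The fingers move at their own pace and stop on an object; "newtons" is the grip in N (left out, the last holds). Time passes only in rows, so rows that do not move let the fingers close. It gives the time, the measured TCP pose, the force, the opening and the grip force at its end, in the units of the state.
- get_state(): the state, without advancing time (a new reading comes with each control period).
- get_image(name): name is "scene" or "top"; returns a dict with "color" (480x640x3 uint8, red, green, blue), "mtx" (3x3 intrinsics, pixels), "T" (4x4, takes a point from camera to world coordinates). Camera axes: x right, y down, z forward; pixel columns grow to the right and rows downward; lengths in m; the calibration is good to about 2 mm. A picture is of the moment at which its call begins. There is no depth.
- sign_off(): hands the job in; it is judged then, once.
The state is a dict: "clock": time; "qpos": joint angles; "qd": joint speeds; "effort": joint torques, N m; "position": TCP position; "ee_rot": TCP orientation; "contact_force": force on the tool from outside, world axes, zero at the start; "moment": the same for the moment, N m; "width": finger opening in m; "gripper_force": force on a finger pad.
Only numpy, scipy, OpenCV 4.12 (cv2) and the standard library are available. Lean on these libraries where they do the work, as an engineer would, in place of code of your own. Each camera call takes 0.05 s, during which the arm holds its last target. There are 200 camera calls.

TASK

Put the hand lens away: pass the wire loop on its tail in under the header of the low bench locker, tilt it up beneath the roof, and press it gently past the sprung keeper until it is fully home in the safety hook. Then let go so that the lens hangs free and still behind the shut keeper. Never force the lens against the locker or the hook, and leave the tweezers and the vial where they are.

Things in the scene. Friction and masses are not known exactly. Their poses are not given: they have to be found in the camera images.
- locker: Low grey steel bench locker, fixed, open front; 140 mm deep (x), 220 wide (y), 238 high. Origin: middle of its underside; x points in to the back, y to the left, z up; front edge at x = -70 mm. Side walls 6 mm, floor 4 mm, back wall's face at x = 64, roof's underside 232 mm up. Tape and marker on its roof, two vials in its back corners. All mm values below are in its frame.
- header_edge (a point): Middle of the lower front edge of the header (rolled-up shutter) across the locker's front, x = -70 to -48, lower edge 196 mm up: lower than the hook's tip, so the loop comes in low and is then tilted up inside, handle's tail raised 0.45 to 0.6 rad. To get here from the start pose, cross the tall microscope and manipulator with the tool 0.5 m up.
- strip_middle (a point): Middle (y = 0) of the slotted strip under the roof, 229 mm up. The safety hook hangs from it, clamped anywhere from y = -34 to +34 mm, new each time and not measured: find it by feel or sight. A loop whose end is at x = 34, 214 mm up, moved sideways, meets the hook's upright shank (5 mm wire, middle at x = 29); moved inward at 220 mm up it meets it too. The hook does not yield.
- bowl_middle (a point): Lowest point of the hook's bowl (wire's middle; x = 20, 180 mm up) if the hook stood at y = 0; its true y is up to 34 mm off. The hook lies in an x-z plane: 5 mm wire, half-round bowl of 9 mm radius, shank at x = 29, tip rising at x = 11 and leaning to the front, its end at x = 7.5, 208.5 mm up. Mouth between tip and shank 13 mm. A hung loop's end rests 185 mm up.
- keeper (a joint): Sprung 17 mm keeper across the hook's mouth, hinged on the shank 207 mm up, free end against the inside of the tip. 0 rad = shut, 1.35 = pushed down and in against the shank. It yields to 1 to 3 N from above and snaps shut when the loop has passed below it, at the latest as the lens swings down.
- magnifier: Hand lens, about 0.1 kg, lying flat: round frame with glass (51 mm across, 9 thick), black handle 14 x 14 mm, wire loop on its tail; 169 mm in all. Origin under the handle; y points from tail to glass, z up. Frame from y = 14 to 66 mm. Held across the frame, 141 mm of it reach ahead while the gripper stays outside. Pressed, it can tip some mm in the pads. Let go, it swings for about 8 s.
- lens_centre (a point): Middle of the glass, 4.5 mm above the bench as it lies.
- loop_end (a point): Middle of the wire at the far end of the loop, 141 mm from lens_centre along the handle and 7 mm above the bench as it lies. The loop: 3.5 mm steel wire in the plane of the lens, 14.5 mm wide inside, 21.5 outside, straight sides about 20 mm long, half-round end.
- tweezers: Fine steel tweezers, 130 mm long, lying on the bench left of the lens; bystander. Origin under their middle, y along them.
- vial: Small white sample vial with a dark cap, 27 mm across, 56 mm high, standing left of the locker; bystander. Origin under its middle.

How it is judged:
On the way:
1. with the lens still in the gripper, the loop's end is brought down to the bowl of the hook (x of loop_end in the frame of locker between 0.003 and 0.037 m and y of loop_end in the frame of locker between -0.048 and 0.048 m and z of loop_end in the frame of locker between 0.18 and 0.1975 m and contact force between the fingers and magnifier above 0.5 N), for 0.2 s.
At the end, for the whole second after the job is handed in: the loop's end rests in the bowl of the hook (179 to 194 mm above the locker's foot, within 17 mm of the bowl along x, within 48 mm of the middle sideways), the keeper is shut (under 0.15 rad), the lens hangs glass down within 0.3 rad of plumb, carried by the hook, moving slower than 80 mm/s (x of loop_end in the frame of locker between 0.003 and 0.037 m and y of loop_end in the frame of locker between -0.048 and 0.048 m and z of loop_end in the frame of locker between 0.179 and 0.194 m and angle between magnifier's own y axis and vertical above 2.84 rad and value of joint keeper below 0.15 rad and linear speed of magnifier below 0.08 m/s and contact force between magnifier and locker above 0.2 N); the robot touches nothing.
It fails at once if the held lens is forced against the locker, its hook or keeper with more than 15 N (contact force between the fingers and magnifier above 0.5 N and contact force between magnifier and locker above 15 N).
It fails at once if the tweezers are shifted by more than 20 mm (distance of tweezers from where it was at the start of the episode above 0.02 m).
It fails at once if the vial is shifted by more than 20 mm (distance of vial from where it was at the start of the episode above 0.02 m).
It also fails if it takes over 72 s, if anything falls off the work surface, if the arm or the gripper's body presses on something with over 40 N, if the wrist force passes 120 N, or if a joint passes its speed limit or range.

## Working session

There is one attempt and no reset: what is moved stays moved. The work goes in short steps, Python scripts to look and compute and a tool call to move; the robot and the scene stay as the last step left them, time stands still between calls to the robot, and variables do not carry over. Pictures are saved under pics/ and viewed, at most 10 in all, crops included, and the job is handed in when it is done.

Besides the shell and the picture viewer there is one more tool, called after "Emit:" as a command line: name --argument value ..., lists and objects as JSON in quotes. send_rows: Moves the arm, as the interface text tells. Its arguments: {"type":"object","properties":{"steps":{"type":"array"},"newtons":{"type":"number"}},"required":["steps"]}

```bash
ls; mkdir -p pics
cat > h.py <<'E'
import numpy as np, cv2
from rig import *
def ray(im,u,v):
    d=np.linalg.inv(im["mtx"])@[u,v,1.]; T=im["T"]; return T[:3,3],T[:3,:3]@d
def onz(im,u,v,z):
    o,d=ray(im,u,v); return o+d*(z-o[2])/d[2]
def proj(im,p):
    T=im["T"]; c=T[:3,:3].T@(np.array(p)-T[:3,3]); q=im["mtx"]@c; return q[:2]/q[2]
def save(im,n): cv2.imwrite("pics/"+n,im["color"][:,:,::-1])
E
python3 - <<'E'
from h import *
s=get_state(); print(s, pinch_z)
for n in("scene","top"):
    i=get_image(n); save(i,n+"0.png"); np.save(n+"0.npy",i,allow_pickle=True); print(i["mtx"],i["T"].round(3))
E
```

```text
pics
{'clock': 0.0, 'qpos': array([ 1.07997950e+00,  2.76546832e-01,  1.50617618e+00,  4.95760234e-05,
        1.36066987e+00, -1.20997449e-01]), 'qd': array([-8.25971780e-05,  1.74898147e-04,  1.88295902e-04, -4.39723109e-04,
        7.11027962e-04, -6.94089309e-04]), 'effort': array([ 3.32139462e-03, -4.16768646e+01, -2.45804179e+01,  3.46433444e-04,
        1.10605900e-02,  2.59667253e-06]), 'position': array([0.20756173, 0.53564922, 0.23045001]), 'ee_rot': array([-2.94188656e-04,  1.83862791e-01,  9.82951506e-01, -8.51022721e-04]), 'contact_force': array([ 0.03991231, -0.17606332,  0.31503903]), 'moment': array([0.0464626 , 0.00680607, 0.02399026]), 'gripper_force': 0.0, 'width': 0.0852836319158476} 0.0187
[[555.20726108   0.         327.15914854]
 [  0.         555.20726108 240.83929413]
 [  0.           0.           1.        ]] [[-0.465 -0.51   0.723 -0.244]
 [-0.885  0.281 -0.371  0.07 ]
 [-0.014 -0.813 -0.582  0.696]
 [ 0.     0.     0.     1.   ]]
[[570.78527686   0.         319.49356276]
 [  0.         570.78527686 248.06039726]
 [  0.           0.           1.        ]] [[ 0.02  -0.984  0.18   0.291]
 [-1.    -0.021 -0.005 -0.264]
 [ 0.008 -0.18  -0.984  1.02 ]
 [ 0.     0.     0.     1.   ]]
```

View pics/scene0.png

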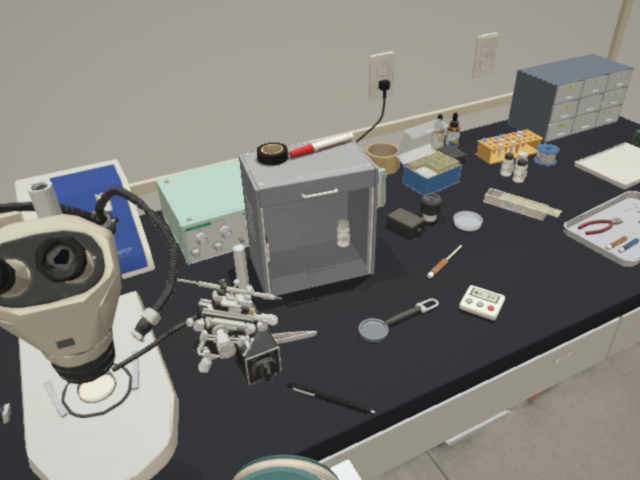

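View pics/top0.png

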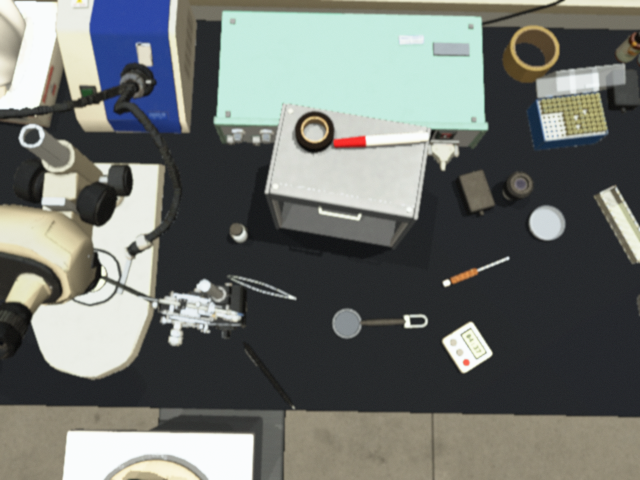

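The scene view shows the locker at about (310,220), the lens at (374,330) and the loop at (430,304). The top view shows the lens at (347,323), the loop end at (427,321), the roof corners near (283,105), (430,128), (414,219) and (268,197), the vial at (238,233) and the tweezers at (262,288).

Run:
```python
from h import *
t=np.load("top0.npy",allow_pickle=True).item(); s=np.load("scene0.npy",allow_pickle=True).item()
a=cv2.resize(t["color"][90:260,250:450],None,fx=3,fy=3,interpolation=cv2.INTER_CUBIC)  #600x510
cv2.imwrite("pics/tl.png",a[:,:,::-1])
b=cv2.resize(s["color"][130:300,225:395],None,fx=3.5,fy=3.5,interpolation=cv2.INTER_CUBIC)
cv2.imwrite("pics/sl.png",b[:,:,::-1])
# lens parts: blob in top
g=t["color"][300:345,325:440].astype(int); m=(g.max(2)>45).astype(np.uint8)
n,l,st,c=cv2.connectedComponentsWithStats(m)
for k in range(1,n):
    if st[k,4]>30: print(st[k]+[325,300,0,0,0],c[k]+[325,300])
C=onz(t,347,323,.0045);E=onz(t,427.5,321.5,.007);print(C,E,np.linalg.norm(E-C))
for n,p,z in(("vial",(238,233),.056),("twA",(230,277),0.003),("twB",(295,299),.003)):print(n,onz(t,*p,z).round(3))
for p in((283,105),(430,128),(414,219),(268,197)):print(onz(t,*p,.238).round(4))
```

```text
[ 331  306   98   34 1486] [369.95962315 322.15746972]
[ 0.34278954 -0.31992892  0.0045    ] [ 0.34814924 -0.46196653  0.007     ] 0.14216068480527821
vial [ 0.49  -0.127  0.056]
twA [ 0.421 -0.109  0.003]
twB [ 0.383 -0.227  0.003]
[ 0.6448 -0.2101  0.238 ]
[ 0.6142 -0.4244  0.238 ]
[ 0.4781 -0.3998  0.238 ]
[ 0.5056 -0.1932  0.238 ]
```

View pics/tl.png

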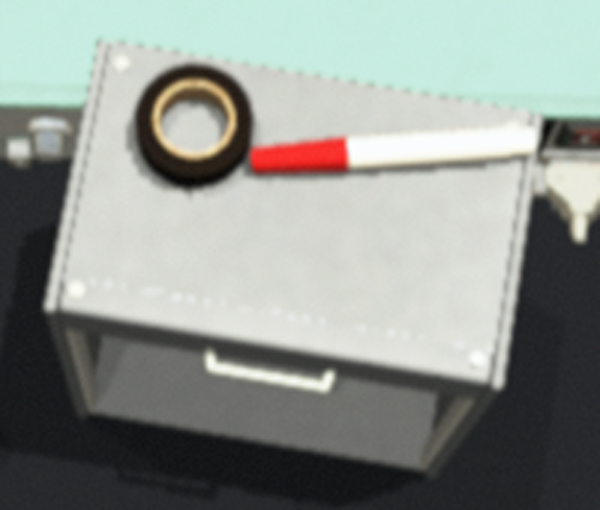

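View pics/sl.png

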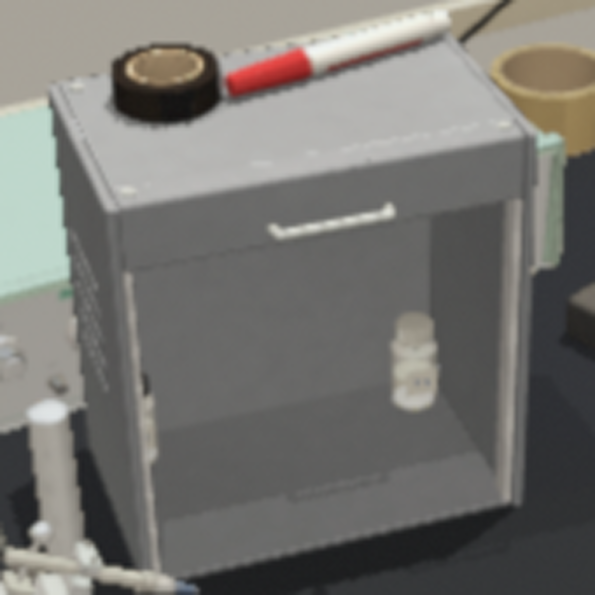

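The crops show all four roof corners in the top view and the locker's front corners in both views. The hook is hidden by the header. I'll cast these corners onto their planes and fit the locker pose.

Run:
```python
from h import *
t=np.load("top0.npy",allow_pickle=True).item(); s=np.load("scene0.npy",allow_pickle=True).item()
L=[(t,282.7,103.3,70,110,238),(t,430.3,129.3,70,-110,238),(t,416.7,219,-70,-110,238),(t,264.7,192.7,-70,110,238),(t,279,228,-70,110,0),(t,393.3,246.7,-70,-110,0),
(s,257.3,190.6,-70,110,238),(s,377.9,169.4,-70,-110,238),(s,239.3,155.1,70,110,238),(s,269.9,294.9,-70,110,0),(s,374.1,274.3,-70,-110,0)]
W=np.array([onz(i,u,v,z/1e3)[:2] for i,u,v,x,y,z in L]); M=np.array([[x,y] for *_,x,y,z in L])/1e3
def fit(idx):
    w=W[idx];m=M[idx];wc=w.mean(0);mc=m.mean(0)
    a=(m-mc)[:,0]+1j*(m-mc)[:,1];b=(w-wc)[:,0]+1j*(w-wc)[:,1]
    r=(b*a.conj()).sum();yaw=np.angle(r);R=np.array([[np.cos(yaw),-np.sin(yaw)],[np.sin(yaw),np.cos(yaw)]])
    tr=wc-R@mc; print(tr.round(4),yaw.round(4),abs(r)/(abs(a)**2).sum());print(((w-(m@R.T+tr))*1e3).round(1).tolist())
fit(np.arange(11));fit(np.arange(6));fit(np.arange(6,11))
C=onz(s,374,330,.0045);E=onz(s,436,302,.007);print(C,E)
```

```text
[ 0.5617 -0.3066] -0.1547 0.9715347280075811
[[-0.4, -0.9], [-1.7, 1.3], [2.6, 0.9], [2.3, -1.2], [3.4, -6.8], [7.0, 1.5], [-5.4, -0.1], [-5.9, 8.4], [-9.4, 2.6], [7.8, -8.6], [-0.5, 3.0]]
[ 0.5639 -0.3074] -0.1524 0.9760623993311404
[[-2.4, -0.3], [-4.2, 1.9], [0.2, 1.9], [0.4, -0.3], [1.5, -5.9], [4.5, 2.6]]
[ 0.5588 -0.3058] -0.1614 0.9601513710134716
[[-3.3, -1.2], [-2.3, 7.0], [-7.2, 2.4], [9.8, -9.8], [3.0, 1.6]]
[ 0.33940793 -0.31744059  0.0045    ] [ 0.34442135 -0.45396194  0.007     ]
```

Emit:
send_rows --steps '[1, 0, 0, -4.5, 0, 1, 0, 0, -4.5, 0, 1, 0, 0, -4.5, 0, 1, 0, 0, -4.5, 0, 1, 0, 0, -4.5, 0, 1, 0, 0, -4.5, 0, 1, -2, -3.4, 0, 0, 1, -2, -3.4, 0, 0, 1, -2, -3.4, 0, 0, 1, -2, -3.4, 0, 0, 1, -2, -3.4, 0, 0, 1, -2, -3.4, 0, 0]' --newtons 40

```text
clock: 1.3
position: [0.2458, 0.3009, 0.5009]
ee_rot: [-0.0, 0.184, 0.983, -0.0]
contact_force: [0.7, 0.4, -0.3]
width: 0.085
gripper_force: 0.0
```

Emit:
send_rows --steps '[1, -2, -3.4, 0, 0, 1, -2, -3.4, 0, 0, 1, -2, -3.4, 0, 0, 1, -2, -3.4, 0, 0, 1, -2, -3.4, 0, 0, 1, -2, -3.4, 0, 0, 1, -2, -3.4, 0, 0, 1, -2, -3.4, 0, 0, 1, -2, -3.4, 0, 0, 1, -2, -3.4, 0, 0, 1, -2, -3.4, 0, 0, 1, -2, -3.4, 0, 0]'

```text
clock: 2.5
position: [0.3219, -0.1662, 0.501]
ee_rot: [-0.0, 0.184, 0.983, 0.0]
contact_force: [0.6, 0.6, -0.0]
width: 0.0854
gripper_force: 0.0
```

Emit:
send_rows --steps '[1, -2, -3.4, 0, 0, 1, -2, -3.4, 0, 0, 1, -2, -3.4, 0, 0, 1, -2, -3.4, 0, 0, 1, 0, 0, 0, 8.3, 1, 0, 0, 0, 8.3, 1, 0, 0, 0, 8.3, 1, 0, 0, 0, 8.3, 1, 0, 0, 0, 8.3, 1, 0, 0, 0, 8.3, 1, 0, 0, 0, 8.3, 1, 0, 0, 0, 8.3]'

```text
clock: 3.7
position: [0.3477, -0.3202, 0.5008]
ee_rot: [-0.001, 0.694, 0.72, 0.0]
contact_force: [0.1, -1.2, -0.9]
width: 0.0851
gripper_force: 0.0
```

Emit:
send_rows --steps '[1, 0.8, -0.6, 0, 0, 1, 0, 0, 4.5, 0, 1, 0, 0, 4.5, 0, 1, 0, 0, 4.5, 0, 1, 0, 0, 4.5, 0, 1, 0, 0, 4.5, 0, 1, 0, 0, 4.5, 0, 1, 0, 0, 4.5, 0, 1, 0, 0, 4.5, 0, 1, 0, 0, 4.5, 0, 1, 0, 0, 3, 0]'

```text
clock: 4.8
position: [0.3398, -0.3105, 0.0638]
ee_rot: [-0.002, 0.691, 0.723, 0.0]
contact_force: [-0.3, -1.0, -0.2]
width: 0.0853
gripper_force: 0.0
```

Run:
```python
from h import *
i=get_image("scene"); t=get_image("top"); print(get_state()["position"])
a=cv2.resize(i["color"][200:380,300:500],(600,540),interpolation=cv2.INTER_CUBIC)
cv2.imwrite("pics/c1.png",np.hstack([a[:,:,::-1][:, :400],a[:, 400:400,::-1],cv2.resize(t["color"][250:385,290:390],(400,540))[:,:,::-1]]))
```

```text
[ 0.33861718 -0.30914131  0.06292548]
```

View pics/c1.png

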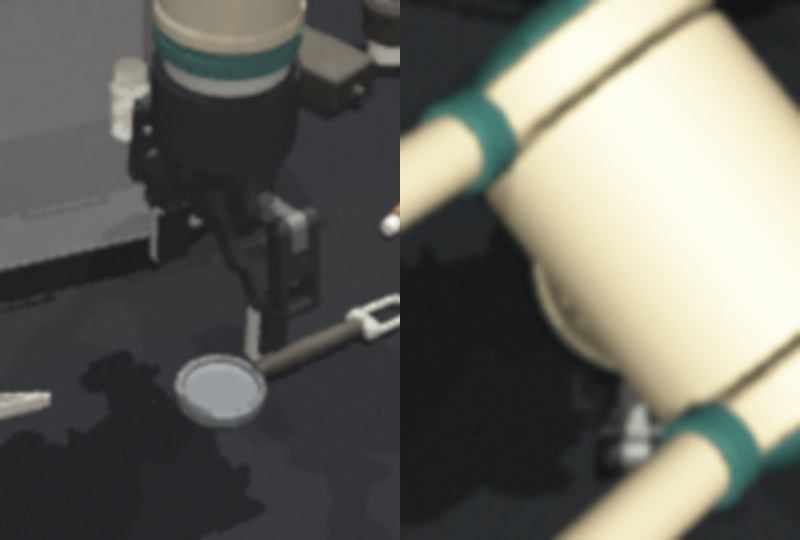

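The left half shows the open gripper astride the lens, with the near finger at about (257,340) and the lens at (222,390). In the top view on the right the arm hides the lens. It lines up, so I'm going down.

Emit:
send_rows --steps '[1, -0.2, 0.2, 2, 0, 1, 0, 0, 2, 0, 1, 0, 0, 1.2, 0, 1, 0, 0, 0.6, 0, 1, 0, 0, 0.5, 0, 1, 0, 0, 0, 0]'

```text
clock: 5.5
position: [0.3438, -0.3148, 0.0038]
ee_rot: [0.0, 0.692, 0.722, -0.0]
contact_force: [0.0, -0.0, 0.4]
width: 0.0849
gripper_force: 0.0
```

Emit:
send_rows --steps '[1, 0.3, -0.1, 0.3, 0, 1, 0, 0, 0.2, 0, -1, 0, 0, 0, 0, -1, 0, 0, 0, 0, -1, 0, 0, 0, 0, -1, 0, 0, 0, 0, -1, 0, 0, 0, 0, -1, 0, 0, 0, 0, -1, 0, 0, 0, 0, -1, 0, 0, 0, 0]' --newtons 40

```text
clock: 6.5
position: [0.3424, -0.3116, -0.0012]
ee_rot: [0.0, 0.692, 0.722, -0.0]
contact_force: [-0.9, 1.1, 5.2]
width: 0.0485
gripper_force: 40.5
```

Emit:
send_rows --steps '[-1, 0, 0, -1, 0, -1, 0, 0, -2, 0, -1, 0, 0, -3, 0, -1, 0, 0, -4, 0, -1, 0, 0, -4, 0, -1, 0, 0, -4, 0, -1, 0, 0, -4, 0, -1, 0, 0, -4, 0, -1, 0, 0, -4, 0, -1, 0, 0, -2, 0, -1, 0, 0, 0, 0]' --newtons 80

```text
clock: 7.6
position: [0.3433, -0.3126, 0.3216]
ee_rot: [0.004, 0.692, 0.722, -0.0]
contact_force: [0.7, 0.0, -0.0]
width: 0.0467
gripper_force: 82.1
```

Run:
```python
from h import *
i=get_image("scene"); t=get_image("top"); s=get_state();print(s["position"],s["width"],s["contact_force"])
np.save("s2.npy",i,allow_pickle=True);np.save("t2.npy",t,allow_pickle=True)
p=s["position"]; P=proj(i,p);Q=proj(t,p);print(P,Q)
x,y=int(P[0])-100,int(P[1])-80; u,v=int(Q[0])-60,int(Q[1])-80; print(x,y,u,v)
a=cv2.resize(i["color"][y:y+180,x:x+200],(600,540),interpolation=cv2.INTER_CUBIC)
b=cv2.resize(t["color"][v:v+180,u:u+66+84],(450,540),interpolation=cv2.INTER_CUBIC)
cv2.imwrite("pics/c2.png",np.hstack([a[:,100:600],b[:,150:]])[:,:,::-1])
```

```text
[ 0.34199039 -0.31103843  0.31763579] 0.04684029394298424 [-0.75317014  0.57494231 -1.53151441]
[376.87679262 171.12079702] [354.01299938 310.6322599 ]
276 91 294 230
```

View pics/c2.png

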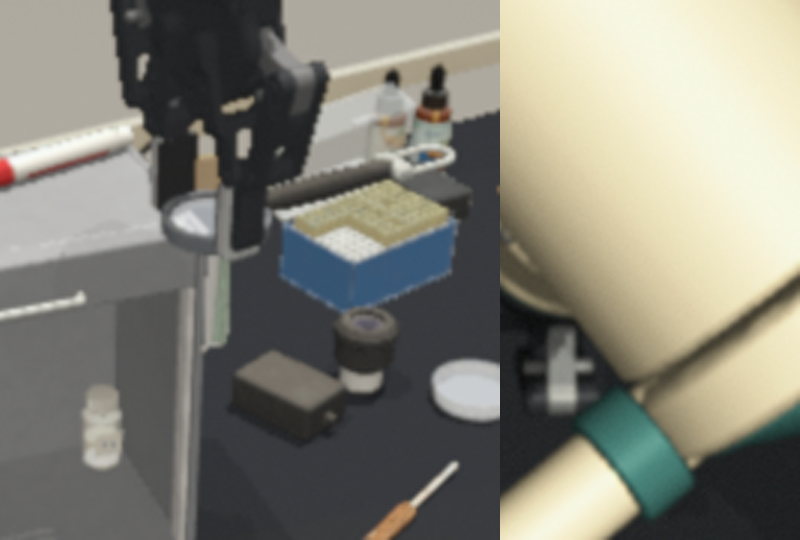

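The lens is held about level: frame at crop (215,220), loop end at (455,155), i.e. scene pixel (461,143). Next I turn the tail toward the locker and check the tilt.

Emit:
send_rows --steps '[-1, 0, 0, 0, -8.5, -1, 0, 0, 0, -8.5, -1, 0, 0, 0, -8.5, -1, 0, 0, 0, -8.5, -1, 0, 0, 0, -8.5, -1, 0, 0, 0, -8.5, -1, 0, 0, 0, -8.5, -1, 0, 0, 0, -8.5, -1, 0, 0, 0, -8.5, -1, 0, 0, 0, -2.5, -1, 0, 0, 0, 0]'

```text
clock: 8.8
position: [0.3416, -0.3106, 0.3159]
ee_rot: [-0.002, 0.075, 0.997, 0.002]
contact_force: [0.4, 0.5, 0.0]
width: 0.0464
gripper_force: 82.1
```

```bash
cat >> h.py <<'E'
O=np.array([.5617,-.3066]);YAW=-.155
RL=np.array([[np.cos(YAW),-np.sin(YAW)],[np.sin(YAW),np.cos(YAW)]])
def toL(p): return np.r_[RL.T@(np.array(p)[:2]-O),p[2]]*1e3
def quatR(q):
    from scipy.spatial.transform import Rotation as R; return R.from_quat([q[1],q[2],q[3],q[0]]).as_matrix()
def hit(im,u,v,p,n):
    o,d=ray(im,u,v); return o+d*((p-o)@n)/(d@n)
E
python3 - <<'E'
from h import *
i=np.load("s2.npy",allow_pickle=True).item()
c=np.array([.342,-.319,.3235]); e=hit(i,461,142.7,c,np.array([1,.038,0]));print(e-c,np.linalg.norm(e-c))
s=get_state();R=quatR(s["ee_rot"]);print(s["position"],toL(s["position"]),R.round(3),s["contact_force"],s["moment"],s["width"])
E
```

```text
[ 0.00551552 -0.14514529 -0.00035745] 0.14525048301875126
[ 0.34159947 -0.31061616  0.31594908] [-216.84184407  -37.94714935  315.94907588] [[-0.989  0.15  -0.003]
 [ 0.15   0.989  0.004]
 [ 0.004  0.003 -1.   ]] [0.40585786 0.45597475 0.01451826] [ 0.02238992  0.05588346 -0.04193467] 0.04638636144622326
```

Emit:
send_rows --steps '[-1, -1.5, -0.4, 0, 0, -1, -2, -0.5, 1, 0, -1, -2, -0.5, 1.5, 0, -1, -1, -0.3, 1.5, 0, -1, 0, 0, 1, 0, -1, 0, 0, 0, 0, -1, 0, 0, 0, 0]'

```text
clock: 9.5
position: [0.4039, -0.3379, 0.2682]
ee_rot: [-0.0, 0.075, 0.997, 0.0]
contact_force: [0.4, -0.5, -0.2]
width: 0.0465
gripper_force: 82.1
```

Run:
```python
from h import *
i=get_image("scene"); s=get_state();print(toL(s["position"]),s["contact_force"],s["moment"])
np.save("s3.npy",i,allow_pickle=True)
a=cv2.resize(i["color"][90:270,230:430],(667,600),interpolation=cv2.INTER_CUBIC)
cv2.imwrite("pics/c3.png",a[:,:,::-1])
```

```text
[-150.93821963  -55.44965353  268.79465805] [ 1.12958865 -0.11048558 -0.5731343 ] [0.0016218  0.09701654 0.01563903]
```

View pics/c3.png

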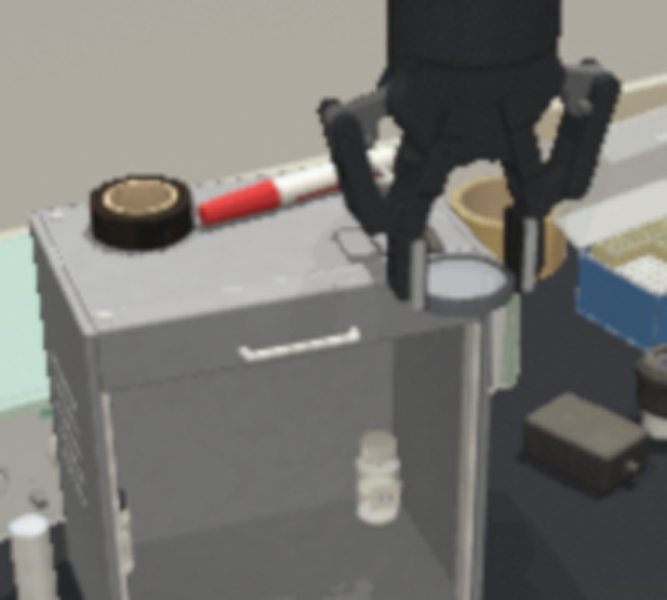

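The lens is held level, and the loop at (345,243) is over the free right part of the roof. Lowering the handle onto the roof's front edge with a light grip should tip the tail up.

Emit:
send_rows --steps '[-1, 0, 0, 1, 0, -1, 0, 0, 1, 0, -1, 0, 0, 0.5, 0, -1, 0, 0, 0.3, 0, -1, 0, 0, 0.3, 0, -1, 0, 0, 0.3, 0, -1, 0, 0, 0.3, 0, -1, 0, 0, 0.3, 0, -1, 0, 0, 0, 0]' --newtons 20

```text
clock: 10.45
position: [0.4042, -0.3382, 0.2284]
ee_rot: [0.0, 0.075, 0.997, -0.0]
contact_force: [-1.3, -0.1, 2.1]
width: 0.0464
gripper_force: 82.9
```

Run:
```python
from h import *
s=get_state();print(toL(s["position"]),s["contact_force"],s["moment"],s["width"])
```

```text
[-150.76988943  -55.5261706   228.35492108] [-1.30649238 -0.13050703  2.1171572 ] [ 0.01318198  0.02685799 -0.00114839] 0.04642565858408486
```

Emit:
send_rows --steps '[-1, 0, 0, 0.25, 0, -1, 0, 0, 0.25, 0, -1, 0, 0, 0.25, 0, -1, 0, 0, 0.25, 0, -1, 0, 0, 0, 0]' --newtons 20

```text
clock: 10.95
position: [0.4047, -0.3383, 0.2181]
ee_rot: [0.001, 0.075, 0.997, -0.0]
contact_force: [1.0, -0.7, 2.9]
width: 0.0465
gripper_force: 82.3
```

Run:
```python
from h import *
i=get_image("scene"); s=get_state();print(toL(s["position"]),s["contact_force"],s["moment"],s["width"],s["gripper_force"])
np.save("s4.npy",i,allow_pickle=True)
# loop end: brightness differences against s3
c=i["color"][110:200,300:400]; cv2.imwrite("pics/c4.png",cv2.resize(c,(800,600)[:2] and (666,600),interpolation=cv2.INTER_CUBIC)[:,:,::-1])
```

```text
[-150.29339526  -55.58558252  218.26316386] [ 1.091996   -0.62037393  3.22446915] [-0.02885496 -0.46050009 -0.04270099] 0.046344554728413846 82.26025413139723
```

View pics/c4.png

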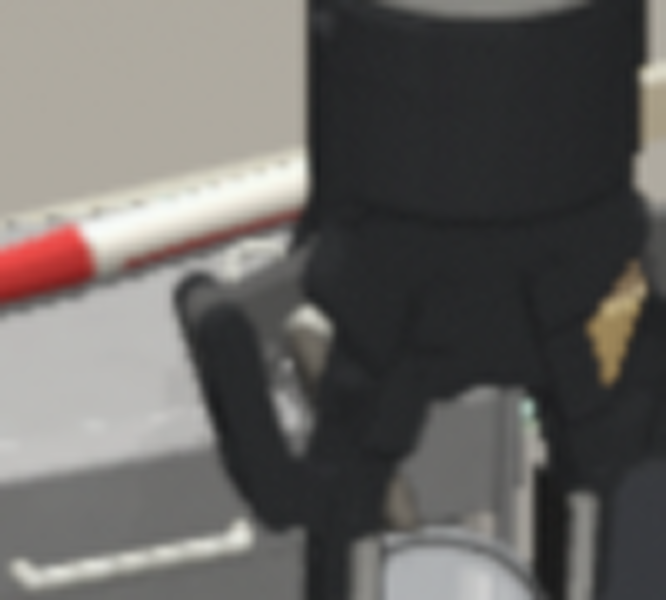

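The picture shows the tail now rising behind the left finger at about (305,340), with only about 3 N of contact. I'll keep going.

Emit:
send_rows --steps '[-1, 0, 0, 0.25, 0, -1, 0, 0, 0.25, 0, -1, 0, 0, 0.25, 0, -1, 0, 0, 0.25, 0, -1, 0, 0, 0, 0]'

```text
clock: 11.5
position: [0.4036, -0.3379, 0.2077]
ee_rot: [-0.001, 0.075, 0.997, 0.0]
contact_force: [-0.0, -0.8, 3.0]
width: 0.0466
gripper_force: 81.8
```

Emit:
send_rows --steps '[-1, 0, 0, 0.25, 0, -1, 0, 0, 0.25, 0, -1, 0, 0, 0.25, 0, -1, 0, 0, 0.25, 0, -1, 0, 0, 0.2, 0, -1, 0, 0, 0.2, 0, -1, 0, 0, 0, 0]'

```text
clock: 12.2
position: [0.4037, -0.3378, 0.1938]
ee_rot: [-0.001, 0.075, 0.997, 0.0]
contact_force: [-0.9, -0.6, 2.5]
width: 0.0466
gripper_force: 81.9
```

Run:
```python
from h import *
s=get_state();print(toL(s["position"]),s["contact_force"],s["moment"],s["width"],s["gripper_force"])
```

```text
[-151.30375856  -55.17847239  193.79453806] [-0.91005713 -0.60474442  2.50164314] [-0.05656075 -0.15713319 -0.00312191] 0.04657991846319634 81.89210824901238
```

Emit:
send_rows --steps '[-1, 0, 0, -0.5, 0, -1, 0.5, 0, -1, 0, -1, 2, 0, -1, 0, -1, 3, 0, 0, 0, -1, 3, 0, 0, 0, -1, 2, 0, 0, 0, -1, 0, 0, 0, 0, -1, 0, 0, 0, 0]' --newtons 120

```text
clock: 13.0
position: [0.3005, -0.3226, 0.2198]
ee_rot: [0.001, 0.075, 0.997, -0.0]
contact_force: [1.0, -0.6, -1.0]
width: 0.0453
gripper_force: 122.4
```

Run:
```python
from h import *
i=get_image("scene"); t=get_image("top"); s=get_state();print(s["position"],toL(s["position"]),s["contact_force"],s["width"],s["gripper_force"])
np.save("s5.npy",i,allow_pickle=True);np.save("t5.npy",t,allow_pickle=True)
P=proj(i,s["position"]);Q=proj(t,s["position"]);print(P,Q)
x,y=int(P[0])-50,int(P[1])-70; u,v=int(Q[0])-50,int(Q[1])-100; print(x,y,u,v)
a=cv2.resize(i["color"][y:y+120,x:x+100],(400,480),interpolation=cv2.INTER_CUBIC)
b=cv2.resize(t["color"][v:v+120,u:u+100],(400,480),interpolation=cv2.INTER_CUBIC)
cv2.imwrite("pics/c5.png",np.hstack([a,b])[:,:,::-1])
```

```text
[ 0.30112695 -0.3227909   0.21956277] [-254.94962758  -56.22408882  219.56277004] [-0.28023743 -0.57648337  0.03310888] 0.04435142118211767 122.40458671672968
[395.88037029 239.92706985] [357.42356499 345.51869159]
345 169 307 245
```

View pics/c5.png

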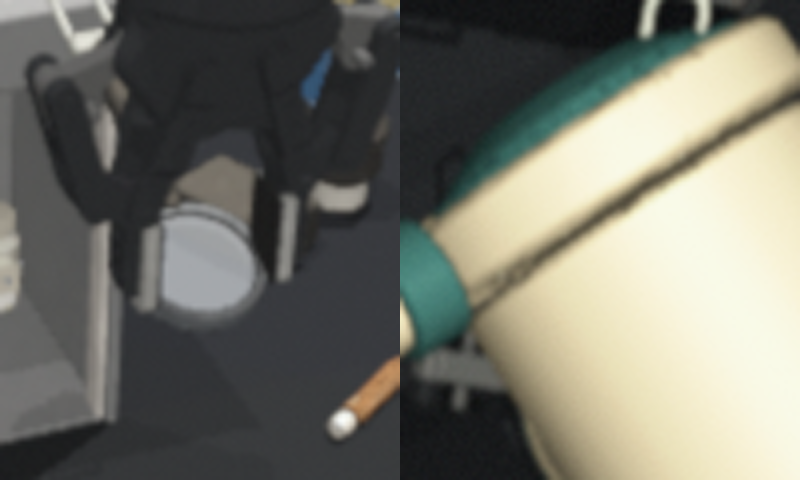

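The tail is clearly raised: the frame is seen obliquely at (210,265) and the loop shows at the top edges of both crops. I'll find the loop end with a colour mask in both views and intersect the rays.

Run:
```python
from h import *
t=np.load("t5.npy",allow_pickle=True).item(); i=np.load("s5.npy",allow_pickle=True).item()
g=t["color"][205:256,355:400].astype(int); m=((g.min(2)>110)&(g.max(2)-g.min(2)<40)).astype(np.uint8)
n,l,st,c=cv2.connectedComponentsWithStats(m)
for k in range(1,n): 
    if st[k,4]>8: print("top",st[k]+[355,205,0,0,0])
for r in range(225,256): print(r,''.join('#' if x else '.' for x in m[r-205]))
g=i["color"][135:200,335:380].astype(int)
for r in range(135,200): print(r,''.join('#' if (x.min()>150 and x.max()-x.min()<45) else '.' for x in g[r-135]))
```

```text
top [355 205  45  11 323]
top [355 213   7   9  45]
top [367 239  18  15 122]
225 .............................................
226 .............................................
227 .............................................
228 .............................................
229 .............................................
230 .............................................
231 .............................................
232 .............................................
233 .............................................
234 .............................................
235 .............................................
236 .............................................
237 .............................................
238 .............................................
239 ..................#######....................
240 ................###########..................
241 ...............#############.................
242 ...............#############.................
243 ..............#####....######................
244 ..............####.......#####...............
245 .............####.
[... 3077 characters left out ...]

186 .............................................
187 .............................................
188 ##...........................................
189 ###..........................................
190 ###..........................................
191 ###..........................................
192 #............................................
193 .............................................
194 .............................................
195 .............................................
196 .............................................
197 .............................................
198 .............................................
199 .............................................
```

Run:
```python
from h import *
t=np.load("t5.npy",allow_pickle=True).item(); i=np.load("s5.npy",allow_pickle=True).item()
g=i["color"][140:182,345:385].astype(int)
for r in range(0,42): print(r+140,' '.join('%3d'%x for x in g[r,::1].min(1)))
p=np.array([.301,-.3227,.2196]); ex=np.array([np.cos(YAW),np.sin(YAW),0]); c=p+.007*ex+[0,0,.0055]
o,d=ray(t,376.5,241.)
for z in np.arange(.27,.32,.005):
    e=o+d*(z-o[2])/d[2]; v=e-c; print(round(z,3),np.linalg.norm(v).round(4),toL(e).round(1),np.degrees(np.arctan2(v[1],v[0])).round(1),np.arctan2(v[2],np.hypot(v[0],v[1])).round(3),proj(i,e).round(1))
```

```text
140 135 136 129 120 110 107 123 150 163 154 129  99  68  63  97 129 146 153 154 156 159 159 160 160 160 160 160 160 157 133  68  48  47  46  44  41  42  47  48  48
141  99 111 109 106 107 117 134 156 169 171 136  83  68 106 141 154 159 160 160 160 160 160 160 161 161 160 160 159 145 101  59  56  57  52  47  40  38  41  43  46
142  92 104 112 120 138 162 173 173 170 179 165 126 114 145 158 160 161 160 160 160 161 160 160 160 160 160 160 157 135  63  44  53  55  52  46  39  37  37  39  40
143 115 134 158 169 174 184 187 185 178 177 177 160 137 156 160 160 160 160 160 160 160 160 160 160 159 158 153 146 122  52  36  44  51  50  45  38  37  37  38  39
144 164 172 180 185 186 188 189 189 187 180 175 175 160 149 159 160 160 160 160 160 160 160 160 157 152 147 139 131 104  45  33  38  45  47  42  37  38  38  38  39
145 183 185 186 187 187 188 189 190 191 187 179 178 179 171 163 161 160 160 160 161 160 159 155 146 139 134 120 107  85  41  31  34  38  40  39  37  39  38  38  39
146 186 187 187 188 189 189 189 191 191 191 190 184 179 184 176 164 161 161 160 160 158 152 142 131 122 113 100  92 
[... 5690 characters left out ...]
1 108 115 147 173 174 161 141 111  98  98  98  95  80  54  48  48  47  47  45  43  40  39  40  39
0.27 0.1401 [-115.4  -55.5  270. ] -8.6 0.326 [361.  167.3]
0.275 0.1408 [-116.5  -55.1  275. ] -8.4 0.362 [361.1 164.9]
0.28 0.1416 [-117.5  -54.7  280. ] -8.3 0.398 [361.2 162.4]
0.285 0.1427 [-118.6  -54.3  285. ] -8.1 0.433 [361.3 159.9]
0.29 0.1439 [-119.7  -54.   290. ] -7.9 0.468 [361.4 157.4]
0.295 0.1453 [-120.7  -53.6  295. ] -7.7 0.502 [361.5 154.9]
0.3 0.1469 [-121.8  -53.2  300. ] -7.6 0.535 [361.6 152.4]
0.305 0.1486 [-122.8  -52.9  305. ] -7.4 0.568 [361.7 149.8]
0.31 0.1505 [-123.9  -52.5  310. ] -7.2 0.599 [361.8 147.2]
0.315 0.1525 [-125.   -52.1  315. ] -7.0 0.63 [361.9 144.6]
```

The loop end in the scene view sits at (363,162), which gives z≈0.280 and a tilt of about 0.40 rad with a 0.1416 m reach (nominal 0.141). Heading is within 0.6° of nominal. The tail needs a bit more tilt, so I'll repeat the roof press slightly deeper.

Emit:
send_rows --steps '[-1, -3, 0, 0, 0, -1, -3, 0, 0, 0, -1, -3, 0, 0, 0, -1, -1.4, 0, 0, 0, -1, 0, 0, 0.6, 0, -1, 0, 0, 0.5, 0, -1, 0, 0, 0.3, 0, -1, 0, 0, 0.3, 0, -1, 0, 0, 0.3, 0, -1, 0, 0, 0, 0]'

```text
clock: 14.1
position: [0.4025, -0.3379, 0.1993]
ee_rot: [-0.0, 0.075, 0.997, -0.0]
contact_force: [-0.1, 0.1, 1.6]
width: 0.045
gripper_force: 123.3
```

Emit:
send_rows --steps '[-1, 0, 0, 0.25, 0, -1, 0, 0, 0.25, 0, -1, 0, 0, 0.25, 0, -1, 0, 0, 0.25, 0, -1, 0, 0, 0, 0]'

```text
clock: 14.6
position: [0.4031, -0.3382, 0.1893]
ee_rot: [0.0, 0.075, 0.997, -0.0]
contact_force: [-1.1, 1.3, 3.9]
width: 0.0449
gripper_force: 124.5
```

Emit:
send_rows --steps '[-1, 0, 0, 0.25, 0, -1, 0, 0, 0.25, 0, -1, 0, 0, 0.25, 0, -1, 0, 0, 0.25, 0, -1, 0, 0, 0, 0]'

```text
clock: 15.1
position: [0.4028, -0.3379, 0.1791]
ee_rot: [-0.0, 0.075, 0.997, 0.0]
contact_force: [-1.8, 0.3, 4.9]
width: 0.0452
gripper_force: 125.4
```

Emit:
send_rows --steps '[-1, 0, 0, -0.5, 0, -1, 0.5, 0, -1, 0, -1, 2, 0, -1.5, 0, -1, 3, 0, -1, 0, -1, 3, 0, 0, 0, -1, 2, 0, 0, 0, -1, 0, 0, 0, 0, -1, 0, 0, 0, 0]'

```text
clock: 15.9
position: [0.2996, -0.3223, 0.2196]
ee_rot: [0.001, 0.075, 0.997, -0.0]
contact_force: [0.5, -0.3, -0.3]
width: 0.045
gripper_force: 122.9
```

Run:
```python
from h import *
i=get_image("scene"); t=get_image("top"); s=get_state();p=s["position"];print(p,toL(p),s["contact_force"],s["moment"],s["width"])
np.save("s6.npy",i,allow_pickle=True);np.save("t6.npy",t,allow_pickle=True)
ex=np.array([np.cos(YAW),np.sin(YAW),0]);c=p+.007*ex+[0,0,.0055]
for th in(.4,.5,.6):
    e=c+.141*(np.cos(th)*ex+[0,0,np.sin(th)]);print(th,proj(i,e).round(1),proj(t,e).round(1))
P=proj(t,e).astype(int);g=t["color"][P[1]-14:P[1]+22,P[0]-20:P[0]+20].min(2);print(P)
for r in range(len(g)): print(P[1]-14+r,''.join('#' if x>120 else '.' for x in g[r]))
P=proj(i,e).astype(int);g=i["color"][P[1]-12:P[1]+24,P[0]-15:P[0]+15].min(2);print(P)
for r in range(len(g)): print(P[1]-12+r,' '.join('%3d'%x for x in g[r]))
```

```text
[ 0.30023526 -0.32256214  0.21941693] [-255.86594183  -56.13572675  219.41692755] [ 0.10019758 -0.37270685 -0.6996917 ] [-0.00897901  0.04620659 -0.00110259] 0.045141167807601516
0.4 [362.4 162.8] [377.4 242.3]
0.5 [364.  157.3] [377.7 245. ]
0.6 [366.  152.3] [377.8 248.8]
[377 248]
234 ........................................
235 ........................................
236 ........................................
237 ........................................
238 ........................................
239 ........................................
240 ........................................
241 ................#######.................
242 ...............##########...............
243 ..............############..............
244 .............######.######..............
245 ............####.......####.............
246 ............###.........###.............
247 ...........###..........###.............
248 ...........###...........##.............
249 ...........###...........##.............
250 ...........##............##.............
251 ...........##............##.............
252 .
[... 4578 characters left out ...]
 196 201 173 169 165 160 152 144 137 128 135 177 191 133  64  36  34  36  37  38
171 189 187 185 184 183 181 177 172 162 155 181 195 160 139 131 127 121 115 113 111 115 152 182 155  71  35  35  37  37  37
172 179 173 167 163 158 150 145 139 133 130 158 192 182 128 112 111 111 110 110 110 111 132 164 157  73  34  34  35  37  36
173 146 141 134 130 125 120 117 116 114 115 138 185 195 147 113 110 110 111 113 115 117 122 129 118  56  33  34  37  36  38
174 118 116 114 113 113 113 113 112 111 112 123 166 198 183 128 117 122 130 141 151 159 155 115  70  39  32  35  38  39  38
175 113 112 112 112 112 112 112 112 111 112 115 145 194 205 162 159 177 191 197 200 199 179 103  49  38  35  37  41  43  40
```

Both views now agree on about 0.43 rad, so there's springback at this grip. One more press, about 13 mm deeper.

Emit:
send_rows --steps '[-1, -3, 0, 0, 0, -1, -3, 0, 0, 0, -1, -3, 0, 0, 0, -1, -1.4, 0, 0, 0, -1, 0, 0, 0.7, 0, -1, 0, 0, 0.7, 0, -1, 0, 0, 0.4, 0, -1, 0, 0, 0.4, 0, -1, 0, 0, 0.4, 0, -1, 0, 0, 0.3, 0, -1, 0, 0, 0.3, 0, -1, 0, 0, 0.3, 0]'

```text
clock: 17.2
position: [0.4025, -0.3383, 0.1849]
ee_rot: [0.001, 0.075, 0.997, -0.001]
contact_force: [-0.3, 1.3, 3.8]
width: 0.0447
gripper_force: 125.3
```

Emit:
send_rows --steps '[-1, 0, 0, 0.3, 0, -1, 0, 0, 0.3, 0, -1, 0, 0, 0.3, 0, -1, 0, 0, 0.3, 0, -1, 0, 0, 0.3, 0, -1, 0, 0, 0.3, 0, -1, 0, 0, 0, 0]'

```text
clock: 17.9
position: [0.4006, -0.337, 0.1651]
ee_rot: [-0.002, 0.075, 0.997, 0.001]
contact_force: [-4.1, -0.3, -0.9]
width: 0.0448
gripper_force: 122.2
```

Emit:
send_rows --steps '[-1, 0, 0, -0.5, 0, -1, 0.5, 0, -1, 0, -1, 2, 0, -1.5, 0, -1, 3, 0, -1.5, 0, -1, 3, 0, -0.8, 0, -1, 2, 0, 0, 0, -1, 0, 0, 0, 0, -1, 0, 0, 0, 0]'

```text
clock: 18.7
position: [0.2989, -0.3224, 0.2197]
ee_rot: [0.001, 0.075, 0.997, -0.0]
contact_force: [-0.2, 0.0, -1.7]
width: 0.0449
gripper_force: 122.3
```

```bash
cat > m.py <<'E'
from h import *
i=get_image("scene"); t=get_image("top"); s=get_state();p=s["position"];print(p,toL(p),s["contact_force"],s["moment"],s["width"])
ex=np.array([np.cos(YAW),np.sin(YAW),0]);c=p+.007*ex+[0,0,.0055]
for th in(.4,.5,.6):
    e=c+.141*(np.cos(th)*ex+[0,0,np.sin(th)]);print(th,proj(i,e).round(1),proj(t,e).round(1))
    if th==.5:
        P=proj(t,e).astype(int);Q=proj(i,e).astype(int)
g=t["color"][P[1]-14:P[1]+12,P[0]-20:P[0]+20].min(2)
for r in range(len(g)): print(P[1]-14+r,P[0]-20,''.join('#' if x>120 else '.' for x in g[r]))
g=i["color"][Q[1]-11:Q[1]+11,Q[0]-13:Q[0]+13].min(2)
for r in range(len(g)): print(Q[1]-11+r,Q[0]-13,' '.join('%3d'%x for x in g[r]))
E
python3 m.py
```

```text
[ 0.29930828 -0.32247846  0.21934075] [-256.79472706  -56.19615841  219.34074893] [ 0.00464124 -0.05304258 -0.9338852 ] [-0.01047475 -0.00510633 -0.00292431] 0.045271445618449174
0.4 [362.6 163.1] [377.3 243. ]
0.5 [364.3 157.6] [377.6 245.7]
0.6 [366.2 152.6] [377.7 249.6]
231 357 ........................................
232 357 ........................................
233 357 ........................................
234 357 ........................................
235 357 ........................................
236 357 ........................................
237 357 ........................................
238 357 ........................................
239 357 ........................................
240 357 ........................................
241 357 ........................................
242 357 ........................................
243 357 ........................................
244 357 ........................................
245 357 ........................................
246 357 ........................................
247 357 ................#######..........
[... 2212 characters left out ...]
 176 175 168 156  90  40  34
162 351 188 189 188 187 186 186 187 187 186 178 172 192 196 190 189 189 189 188 187 181 173 169 141  85  41  34
163 351 188 188 188 188 187 187 187 187 187 184 175 187 201 188 189 189 189 190 191 189 178 161 134  81  39  34
164 351 187 187 187 188 188 188 188 189 190 190 181 180 197 194 198 195 194 198 197 192 175 150 139  90  42  34
165 351 186 186 187 189 189 189 190 191 194 198 186 169 191 200 195 196 201 207 206 197 178 162 135  95  45  35
166 351 188 188 192 197 195 193 198 198 197 194 187 174 185 201 190 191 190 185 184 180 180 179 151  91  42  34
167 351 197 198 197 195 193 192 195 195 193 190 188 179 177 197 194 188 186 182 181 182 187 186 166 102  44  34
```

The tilt is now about 0.59 rad (scene apex (364,152), top apex (376,248)). That's good for clearing the tip but puts the gripper's body too near the header. I'll go in low beside the hook's range (y = -56) and ease the tail back a little against the header's inner edge, gently.

Emit:
send_rows --steps '[-1, 0, 0, 4, 0, -1, 0, 0, 4, 0, -1, 0, 0, 4, 0, -1, -2.5, 0, 0, 0, -1, -2.5, 0, 0, 0, -1, -2.5, 0, 0, 0, -1, -2.5, 0, 0, 0, -1, -2, 0, 0, 0, -1, -0.5, 0, 0, 0, -1, 0, 0, 0, 0]'

```text
clock: 19.8
position: [0.4228, -0.3405, 0.0986]
ee_rot: [-0.0, 0.074, 0.997, 0.0]
contact_force: [-0.6, -0.8, -1.1]
width: 0.0445
gripper_force: 122.8
```

Emit:
send_rows --steps '[-1, 0, 0, -0.8, 0, -1, 0, 0, -0.8, 0, -1, 0, 0, -0.4, 0, -1, 0, 0, -0.4, 0, -1, 0, 0, -0.3, 0, -1, 0, 0, -0.3, 0, -1, 0, 0, -0.3, 0, -1, 0, 0, -0.3, 0, -1, 0, 0, 0, 0]'

```text
clock: 20.7
position: [0.4221, -0.3409, 0.1356]
ee_rot: [0.0, 0.075, 0.997, -0.0]
contact_force: [0.2, -0.0, -1.2]
width: 0.0448
gripper_force: 122.6
```

Run:
```python
from h import *
s=get_state();p=s["position"];print(toL(p),s["contact_force"],s["moment"])
```

```text
[-132.6237953   -55.41026423  135.60307164] [ 0.1987008  -0.03363817 -1.17092536] [-0.01207386  0.02935891 -0.00217847]
```

Emit:
send_rows --steps '[-1, 0, 0, -0.25, 0, -1, 0, 0, -0.25, 0, -1, 0, 0, -0.25, 0, -1, 0, 0, -0.25, 0, -1, 0, 0, 0, 0, -1, 0, 0, 0, 0]'

```text
clock: 21.3
position: [0.422, -0.3407, 0.1453]
ee_rot: [0.0, 0.075, 0.997, 0.0]
contact_force: [-0.2, -0.1, -2.0]
width: 0.0447
gripper_force: 122.7
```

Run:
```python
from h import *
s=get_state();p=s["position"];print(toL(p),s["contact_force"],s["moment"])
```

```text
[-132.7307261   -55.24843221  145.25662565] [-0.16055166 -0.0946614  -1.96962966] [-0.00982428  0.04138052  0.04949768]
```

Emit:
send_rows --steps '[-1, 0, 0, -0.25, 0, -1, 0, 0, -0.25, 0, -1, 0, 0, -0.25, 0, -1, 0, 0, -0.25, 0, -1, 0, 0, 0, 0]'

```text
clock: 21.8
position: [0.4221, -0.3408, 0.1557]
ee_rot: [0.0, 0.075, 0.997, -0.0]
contact_force: [0.1, 0.3, -2.5]
width: 0.0442
gripper_force: 122.5
```

Emit:
send_rows --steps '[-1, 0, 0, -0.25, 0, -1, 0, 0, -0.25, 0, -1, 0, 0, -0.25, 0, -1, 0, 0, -0.25, 0, -1, 0, 0, 0, 0]'

```text
clock: 22.3
position: [0.4218, -0.3406, 0.1654]
ee_rot: [-0.0, 0.075, 0.997, 0.0]
contact_force: [-0.9, 0.1, -4.9]
width: 0.044
gripper_force: 122.8
```

Run:
```python
from h import *
s=get_state();p=s["position"];print(toL(p),s["contact_force"],s["moment"])
```

```text
[-133.0088789   -55.14709901  165.37269658] [-0.93706554  0.13123216 -4.87122162] [0.10507135 0.43009822 0.00951889]
```

Emit:
send_rows --steps '[-1, 0, 0, -0.25, 0, -1, 0, 0, -0.25, 0, -1, 0, 0, -0.25, 0, -1, 0, 0, -0.25, 0, -1, 0, 0, 0, 0]'

```text
clock: 22.8
position: [0.4224, -0.3411, 0.176]
ee_rot: [0.001, 0.075, 0.997, -0.0]
contact_force: [0.2, -0.3, -3.6]
width: 0.0441
gripper_force: 129.3
```

Emit:
send_rows --steps '[-1, 0, 0, 1, 0, -1, 0, 0, 2, 0, -1, 0, 0, 2, 0, -1, 0, 0, 2, 0, -1, 2, 0, 0, 0, -1, 3, 0, 0, 0, -1, 3, 0, 0, 0, -1, 3, 0, -0.5, 0, -1, 1.4, 0, -1.5, 0, -1, 0, 0, -2, 0, -1, 0, 0, 0, 0, -1, 0, 0, 0, 0]'

```text
clock: 24.0
position: [0.3001, -0.323, 0.1455]
ee_rot: [0.001, 0.075, 0.997, -0.001]
contact_force: [-0.3, 0.0, -0.8]
width: 0.0446
gripper_force: 129.2
```

```bash
python3 m.py
```

```text
[ 0.29951171 -0.32199295  0.14452333] [-256.6686908   -55.68506647  144.52333153] [-0.47680467  0.1787276  -0.91760212] [-0.01286724 -0.01622803 -0.04288373] 0.04425183206551992
0.4 [361.3 203. ] [371.4 252.5]
0.5 [362.8 198.3] [371.6 255.2]
0.6 [364.7 194.2] [371.6 258.8]
241 351 ........................................
242 351 ........................................
243 351 ........................................
244 351 ........................................
245 351 ........................................
246 351 ........................................
247 351 ........................................
248 351 ................######..................
249 351 ...............#########................
250 351 ..............###########...............
251 351 .............#####...#####..............
252 351 .............###.......###..............
253 351 ............###........####.............
254 351 ............###.........###.............
255 351 ............###.........###.............
256 351 ...........####.........###.............
257 351 ...........###..........###.......
[... 2211 characters left out ...]
  95 112 119 115  91  47  35
203 349  84  84  84  84  84  84  84  84  84  84  83  83  82  81  82  82  82  82  83  94 112 118 112  91  46  35
204 349  84  84  84  84  84  84  83  84  83  84  84  83  82  82  82  83  82  82  82  95 112 117 110  90  46  34
205 349  84  84  84  84  84  83  84  84  83  84  84  83  82  82  83  83  82  82  83  95 112 117 106  76  41  34
206 349  84  84  84  85  83  84  84  84  88 102 116 117 112  99  86  83  82  82  83  96 116 117 102  65  37  34
207 349  84  84  85  85  84  84  87  92 117 169 200 202 193 163 124 108  89  83  84  99 117 118 102  65  37  35
208 349  84  85  84  85  85  88 113 141 153 173 186 186 183 180 190 185 131  88  84  99 118 119 104  65  37  34
```

The tail overshot and came down to about 0.30 rad (scene apex (360,207), top apex (370,249)). I'll press once more on the roof edge to a depth between the earlier two, since 0.179 gave 0.43 and 0.165 gave 0.59. That puts the target near 0.173.

Emit:
send_rows --steps '[-1, 0, 0, -4, 0, -1, 0, 0, -4.4, 0, -1, -3, 0, 0, 0, -1, -3, 0, 0, 0, -1, -3, 0, 0, 0, -1, -1.6, 0, 0, 0, -1, 0, 0, 0.7, 0, -1, 0, 0, 0.7, 0, -1, 0, 0, 0.5, 0, -1, 0, 0, 0.5, 0, -1, 0, 0, 0.4, 0, -1, 0, 0, 0.4, 0]'

```text
clock: 25.3
position: [0.404, -0.3383, 0.1976]
ee_rot: [0.001, 0.075, 0.997, -0.0]
contact_force: [0.6, -0.5, 3.0]
width: 0.0445
gripper_force: 132.3
```

Emit:
send_rows --steps '[-1, 0, 0, 0.4, 0, -1, 0, 0, 0.4, 0, -1, 0, 0, 0.4, 0, -1, 0, 0, 0.3, 0, -1, 0, 0, 0.3, 0, -1, 0, 0, 0, 0]'

```text
clock: 25.9
position: [0.4035, -0.3378, 0.1787]
ee_rot: [-0.001, 0.075, 0.997, 0.0]
contact_force: [-2.7, -1.2, 3.7]
width: 0.0445
gripper_force: 131.3
```

Emit:
send_rows --steps '[-1, 0, 0, 0.25, 0, -1, 0, 0, 0.25, 0, -1, 0, 0, 0, 0, -1, 0, 0, -0.5, 0, -1, 0.5, 0, -1, 0, -1, 2, 0, -1.5, 0, -1, 3, 0, -1.5, 0, -1, 3, 0, 0, 0, -1, 2, 0, 0, 0, -1, 0, 0, 0, 0, -1, 0, 0, 0, 0]'

```text
clock: 27.0
position: [0.3006, -0.3226, 0.2198]
ee_rot: [0.001, 0.075, 0.997, -0.0]
contact_force: [0.7, 0.2, -1.3]
width: 0.0442
gripper_force: 131.8
```

```bash
python3 m.py
```

```text
[ 0.30120803 -0.3227822   0.21952843] [-254.87085675  -56.20297665  219.52842516] [ 0.72177589 -0.07455339 -0.26295315] [ 0.03196334 -0.01468542  0.03301802] 0.044272539466214865
0.4 [362.2 162.4] [377.5 241.5]
0.5 [363.8 156.9] [377.9 244.2]
0.6 [365.8 152. ] [378.  248.1]
230 357 ........................................
231 357 ........................................
232 357 ........................................
233 357 ........................................
234 357 ........................................
235 357 ........................................
236 357 ........................................
237 357 ........................................
238 357 ........................................
239 357 ........................................
240 357 ........................................
241 357 ........................................
242 357 ........................................
243 357 .................#####..................
244 357 ...............#########................
245 357 ..............###########...............
246 357 ............#############........
[... 2212 characters left out ...]
 166 180 187 128  75  40  33
161 350 188 188 188 187 187 187 186 183 175 185 200 187 188 189 189 189 189 188 184 171 169 188 172 107  46  33
162 350 187 188 188 188 187 186 186 185 177 175 198 199 189 188 189 189 189 189 188 185 178 189 194 131  53  33
163 350 187 188 188 188 187 187 187 186 183 177 193 205 188 188 189 190 189 189 190 190 182 180 190 148  64  34
164 350 187 186 187 188 188 188 188 188 187 181 184 202 194 190 192 197 195 194 198 197 184 170 185 173  80  33
165 350 186 186 187 187 189 189 189 190 189 179 170 194 202 190 191 194 196 201 207 206 193 171 181 180  84  34
166 350 187 188 188 192 197 195 193 198 198 190 174 187 204 190 189 189 191 190 185 183 179 170 170 163  75  33
```

Tilt is now about 0.55 rad (scene apex (363,154), top apex (376,245)), so x_end ≈ TCP+127 mm and z_end ≈ TCP+79 mm in the locker frame. Now I go in low at y = -56, raise inside, and feel sideways for the hook.

Emit:
send_rows --steps '[-1, 0, 0, 4, 0, -1, 0, 0, 4, 0, -1, 0, 0, 3.5, 0, -1, -3, 0, 0, 0, -1, -3, 0, 0, 0, -1, -3, 0, 0, 0, -1, -3, 0, 0, 0, -1, -2, 0, 0, 0, -1, -0.5, 0, 0, 0, -1, 0, 0, 0, 0]'

```text
clock: 28.1
position: [0.4445, -0.3437, 0.1036]
ee_rot: [-0.0, 0.074, 0.997, 0.0]
contact_force: [-0.3, 0.2, -0.5]
width: 0.0441
gripper_force: 131.8
```

Emit:
send_rows --steps '[-1, 0, 0, -0.6, 0, -1, 0, 0, -0.6, 0, -1, 0, 0, -0.6, 0, -1, 0, 0, -0.4, 0, -1, 0, 0.4, 0, 0, -1, 0, 0.3, 0, 0, -1, 0, 0, 0, 0]'

```text
clock: 28.8
position: [0.4444, -0.3363, 0.1261]
ee_rot: [-0.0, 0.075, 0.997, 0.0]
contact_force: [-0.3, 0.2, -1.5]
width: 0.0444
gripper_force: 131.8
```

```bash
cat > st.py <<'E'
from h import *
s=get_state();p=s["position"];f=s["contact_force"];fL=np.r_[RL.T@f[:2],f[2]];m=s["moment"]
q=toL(p);print(s["clock"],"tcpL",q.round(1),"end~",(q+[127,2,79]).round(0),"fL",fL.round(2),"mL",np.r_[RL.T@m[:2],m[2]].round(3))
E
python3 st.py
```

```text
28.8 tcpL [-111.3  -47.4  126.1] end~ [ 16. -45. 205.] fL [-0.34  0.12 -1.53] mL [-0.004  0.007 -0.026]
```

Emit:
send_rows --steps '[-1, 0, 0.15, 0, 0, -1, 0, 0.15, 0, 0, -1, 0, 0.15, 0, 0, -1, 0, 0.15, 0, 0, -1, 0, 0.15, 0, 0]'

```text
clock: 29.3
position: [0.4459, -0.3295, 0.1262]
ee_rot: [-0.0, 0.075, 0.997, 0.0]
contact_force: [0.0, -0.1, -0.9]
width: 0.0444
gripper_force: 131.8
```

```bash
python3 st.py
```

```text
29.3 tcpL [-110.9  -40.5  126.2] end~ [ 16. -39. 205.] fL [ 0.06 -0.12 -0.92] mL [-0.002 -0.003 -0.014]
```

Emit:
send_rows --steps '[-1, 0, 0.2, 0, 0, -1, 0, 0.2, 0, 0, -1, 0, 0.2, 0, 0, -1, 0, 0.2, 0, 0]'

```text
clock: 29.7
position: [0.4471, -0.3215, 0.1263]
ee_rot: [0.0, 0.075, 0.997, 0.0]
contact_force: [-0.8, -0.0, -0.7]
width: 0.0444
gripper_force: 131.8
```

```bash
python3 st.py
```

```text
29.7 tcpL [-111.   -32.5  126.3] end~ [ 16. -30. 205.] fL [-0.79 -0.16 -0.7 ] mL [-0.013  0.03  -0.066]
```

Emit:
send_rows --steps '[-1, 0, 0.2, 0, 0, -1, 0, 0.2, 0, 0, -1, 0, 0.2, 0, 0, -1, 0, 0.2, 0, 0]'

```text
clock: 30.1
position: [0.4482, -0.3137, 0.1263]
ee_rot: [-0.0, 0.075, 0.997, 0.0]
contact_force: [0.4, -0.2, -0.6]
width: 0.0447
gripper_force: 131.8
```

```bash
python3 st.py
```

```text
30.1 tcpL [-111.   -24.5  126.3] end~ [ 16. -22. 205.] fL [ 0.42 -0.17 -0.57] mL [-0.039  0.048 -0.001]
```

Emit:
send_rows --steps '[-1, 0, 0.2, 0, 0, -1, 0, 0.2, 0, 0, -1, 0, 0.2, 0, 0, -1, 0, 0.2, 0, 0]'

```text
clock: 30.5
position: [0.4494, -0.3058, 0.1263]
ee_rot: [0.0, 0.075, 0.997, 0.0]
contact_force: [0.3, -1.0, -0.1]
width: 0.044
gripper_force: 131.8
```

```bash
python3 st.py
```

```text
30.5 tcpL [-111.   -16.5  126.3] end~ [ 16. -15. 205.] fL [ 0.43 -0.9  -0.14] mL [-0.017  0.024  0.026]
```

Emit:
send_rows --steps '[-1, 0, 0.2, 0, 0, -1, 0, 0.2, 0, 0, -1, 0, 0, 0, 0]'

```text
clock: 30.8
position: [0.45, -0.3017, 0.1263]
ee_rot: [-0.0, 0.075, 0.997, 0.0]
contact_force: [-0.5, 0.1, -0.7]
width: 0.0443
gripper_force: 131.8
```

```bash
python3 st.py
```

```text
30.8 tcpL [-111.1  -12.4  126.3] end~ [ 16. -10. 205.] fL [-0.55 -0.01 -0.68] mL [ 0.042  0.026 -0.012]
```

Emit:
send_rows --steps '[-1, 0, 0.2, 0, 0, -1, 0, 0.2, 0, 0, -1, 0, 0.2, 0, 0, -1, 0, 0.2, 0, 0]'

```text
clock: 31.2
position: [0.4512, -0.2939, 0.1263]
ee_rot: [0.0, 0.075, 0.997, 0.0]
contact_force: [0.4, -0.3, -2.2]
width: 0.0442
gripper_force: 131.8
```

```bash
python3 st.py
```

```text
31.2 tcpL [-111.1   -4.5  126.3] end~ [ 16.  -3. 205.] fL [ 0.42 -0.25 -2.17] mL [-0.025 -0.022 -0.035]
```

Emit:
send_rows --steps '[-1, 0, 0.2, 0, 0, -1, 0, 0.2, 0, 0, -1, 0, 0.2, 0, 0, -1, 0, 0.2, 0, 0]'

```text
clock: 31.6
position: [0.4518, -0.2895, 0.1265]
ee_rot: [-0.0, 0.076, 0.997, -0.003]
contact_force: [-4.7, -13.3, -2.3]
width: 0.0445
gripper_force: 132.0
```

```bash
python3 st.py
```

```text
31.6 tcpL [-111.2   -0.   126.5] end~ [ 16.   2. 206.] fL [ -2.57 -13.89  -2.32] mL [-1.31   0.505 -1.635]
```

Emit:
send_rows --steps '[-1, 0, -0.7, 0, 0, -1, 0, 0, 0, 0, -1, 0, 0, 0, 0]'

```text
clock: 31.9
position: [0.4515, -0.293, 0.1263]
ee_rot: [0.0, 0.075, 0.997, 0.0]
contact_force: [0.8, -0.4, -1.4]
width: 0.0445
gripper_force: 131.8
```

```bash
python3 st.py
```

```text
31.9 tcpL [-111.    -3.6  126.3] end~ [ 16.  -2. 205.] fL [ 0.81 -0.29 -1.41] mL [-0.112  0.014 -0.149]
```

Emit:
send_rows --steps '[-1, 0, 0.05, 0, 0, -1, 0, 0, 0, 0]'

```text
clock: 32.1
position: [0.4515, -0.2926, 0.1263]
ee_rot: [0.0, 0.075, 0.997, -0.0]
contact_force: [-0.6, -2.6, -1.2]
width: 0.0448
gripper_force: 131.7
```

```bash
python3 st.py
```

```text
32.1 tcpL [-111.    -3.2  126.3] end~ [ 16.  -1. 205.] fL [-0.2  -2.62 -1.17] mL [-0.265  0.103 -0.306]
```

Emit:
send_rows --steps '[-1, 0, -0.3, 0, 0, -1, 1, 0, 0, 0, -1, 1.1, 0, 0, 0, -1, 0, 0.5, 0, 0, -1, 0, 0.5, 0, 0, -1, 0, 0.3, 0, 0, -1, 0, 0, -0.3, 0, -1, 0, 0, -0.3, 0, -1, 0, 0, 0, 0]'

```text
clock: 33.0
position: [0.4328, -0.28, 0.1329]
ee_rot: [0.001, 0.075, 0.997, -0.0]
contact_force: [0.3, 1.2, -1.0]
width: 0.0442
gripper_force: 131.9
```

```bash
python3 st.py
```

```text
33.0 tcpL [-131.5    6.4  132.9] end~ [ -4.   8. 212.] fL [ 0.13  1.25 -0.98] mL [-0.053  0.013  0.003]
```

Emit:
send_rows --steps '[-1, 0, 0.3, 0, 0, -1, -0.3, 0, -0.2, 0, -1, -0.3, 0, -0.2, 0, -1, -0.3, 0, -0.2, 0, -1, 0, 0, 0, 0]'

```text
clock: 33.5
position: [0.4423, -0.2784, 0.1387]
ee_rot: [0.001, 0.075, 0.997, -0.0]
contact_force: [-0.1, -0.3, -1.1]
width: 0.0443
gripper_force: 131.8
```

```bash
python3 st.py
```

```text
33.5 tcpL [-122.3    9.5  138.7] end~ [  5.  11. 218.] fL [-0.06 -0.29 -1.09] mL [-0.02   0.055  0.008]
```

Emit:
send_rows --steps '[-1, -0.25, 0, -0.05, 0, -1, -0.25, 0, 0, 0, -1, -0.25, 0, 0, 0, -1, 0, 0, 0, 0]'

```text
clock: 33.9
position: [0.4493, -0.2792, 0.1387]
ee_rot: [0.0, 0.075, 0.997, 0.0]
contact_force: [1.0, -0.6, -1.0]
width: 0.0444
gripper_force: 131.8
```

```bash
python3 st.py
```

```text
33.9 tcpL [-115.3    9.7  138.7] end~ [ 12.  12. 218.] fL [ 1.1  -0.42 -1.03] mL [-0.009 -0.026  0.031]
```

Emit:
send_rows --steps '[-1, -0.2, 0, 0, 0, -1, -0.2, 0, 0, 0, -1, 0, 0, 0, 0]'

```text
clock: 34.2
position: [0.4532, -0.2798, 0.1388]
ee_rot: [0.0, 0.075, 0.997, -0.0]
contact_force: [0.2, -0.6, -0.2]
width: 0.0443
gripper_force: 131.8
```

```bash
python3 st.py
```

```text
34.2 tcpL [-111.4    9.8  138.8] end~ [ 16.  12. 218.] fL [ 0.28 -0.6  -0.22] mL [-0.013  0.066 -0.018]
```

Emit:
send_rows --steps '[-1, -0.15, 0, 0, 0, -1, -0.15, 0, 0, 0, -1, 0, 0, 0, 0]'

```text
clock: 34.5
position: [0.4561, -0.2802, 0.1388]
ee_rot: [0.0, 0.075, 0.997, -0.0]
contact_force: [-0.8, -0.0, -0.8]
width: 0.0439
gripper_force: 131.8
```

```bash
python3 st.py
```

```text
34.5 tcpL [-108.4    9.8  138.8] end~ [ 19.  12. 218.] fL [-0.75 -0.13 -0.85] mL [-0.033 -0.023 -0.008]
```

Emit:
send_rows --steps '[-1, -0.1, 0, 0, 0, -1, -0.1, 0, 0, 0, -1, 0, 0, 0, 0]'

```text
clock: 34.8
position: [0.458, -0.2805, 0.1388]
ee_rot: [0.0, 0.075, 0.997, 0.0]
contact_force: [0.1, 1.0, -2.0]
width: 0.0446
gripper_force: 131.8
```

```bash
python3 st.py
```

```text
34.8 tcpL [-106.5    9.8  138.8] end~ [ 20.  12. 218.] fL [-0.01  0.97 -2.01] mL [-0.01   0.076 -0.009]
```

Emit:
send_rows --steps '[-1, 0, 0, 0.2, 0, -1, 0, 0, 0.2, 0, -1, 0, 0, 0.2, 0, -1, 0, 0, 0.2, 0, -1, 0, 0, 0, 0]'

```text
clock: 35.3
position: [0.4576, -0.2802, 0.1304]
ee_rot: [-0.0, 0.075, 0.997, 0.0]
contact_force: [0.7, 0.8, -1.1]
width: 0.0447
gripper_force: 131.8
```

```bash
python3 st.py
```

```text
35.3 tcpL [-107.    10.   130.4] end~ [ 20.  12. 209.] fL [ 0.61  0.87 -1.11] mL [-0.022  0.063  0.035]
```

Emit:
send_rows --steps '[-1, 0, 0, 0.2, 0, -1, 0, 0, 0.2, 0, -1, 0, 0, 0.2, 0, -1, 0, 0, 0, 0]'

```text
clock: 35.7
position: [0.4577, -0.2804, 0.1245]
ee_rot: [-0.0, 0.075, 0.997, 0.0]
contact_force: [0.1, 0.3, -0.4]
width: 0.0445
gripper_force: 132.2
```

```bash
python3 st.py
```

```text
35.7 tcpL [-106.8    9.9  124.5] end~ [ 20.  12. 204.] fL [ 0.08  0.36 -0.4 ] mL [-0.012  0.045  0.004]
```

Emit:
send_rows --steps '[-1, 0, 0, 0.2, 0, -1, 0, 0, 0.2, 0, -1, 0, 0, 0.2, 0, -1, 0, 0, 0, 0]'

```text
clock: 36.1
position: [0.4576, -0.2803, 0.1185]
ee_rot: [-0.0, 0.075, 0.997, 0.0]
contact_force: [0.1, 1.0, -0.6]
width: 0.0441
gripper_force: 132.8
```

```bash
python3 st.py
```

```text
36.1 tcpL [-106.9    9.9  118.5] end~ [ 20.  12. 197.] fL [-0.1   1.03 -0.58] mL [ 0.024 -0.028 -0.041]
```

Emit:
send_rows --steps '[-1, 0, 0, 0.2, 0, -1, 0, 0, 0.2, 0, -1, 0, 0, 0.2, 0, -1, 0, 0, 0, 0]'

```text
clock: 36.5
position: [0.4574, -0.2802, 0.1123]
ee_rot: [-0.001, 0.075, 0.997, 0.0]
contact_force: [-0.1, 0.7, 0.3]
width: 0.0441
gripper_force: 132.9
```

```bash
python3 st.py
```

```text
36.5 tcpL [-107.1   10.   112.3] end~ [ 20.  12. 191.] fL [-0.18  0.69  0.31] mL [-0.033  0.009 -0.042]
```

Emit:
send_rows --steps '[-1, 0, 0, 0.2, 0, -1, 0, 0, 0.2, 0, -1, 0, 0, 0.2, 0, -1, 0, 0, 0, 0]'

```text
clock: 36.9
position: [0.4573, -0.28, 0.1062]
ee_rot: [-0.001, 0.075, 0.997, 0.0]
contact_force: [0.4, 0.2, -1.0]
width: 0.0445
gripper_force: 132.3
```

```bash
python3 st.py
```

```text
36.9 tcpL [-107.3   10.1  106.2] end~ [ 20.  12. 185.] fL [ 0.38  0.3  -1.01] mL [ 0.011  0.066 -0.01 ]
```

Emit:
send_rows --steps '[-1, 0, 0, 0.15, 0, -1, 0, 0, 0.15, 0, -1, 0, 0, 0, 0]'

```text
clock: 37.2
position: [0.4579, -0.2804, 0.1036]
ee_rot: [-0.0, 0.075, 0.997, 0.0]
contact_force: [0.1, 0.4, -1.2]
width: 0.0446
gripper_force: 131.9
```

```bash
python3 st.py
```

```text
37.2 tcpL [-106.6    9.8  103.6] end~ [ 20.  12. 183.] fL [ 0.04  0.44 -1.21] mL [-0.018  0.011 -0.021]
```

Emit:
send_rows --steps '[-1, 0, 0, 0.15, 0, -1, 0, 0, 0.15, 0, -1, 0, 0, 0, 0]'

```text
clock: 37.5
position: [0.4584, -0.2808, 0.1009]
ee_rot: [0.001, 0.075, 0.997, -0.0]
contact_force: [1.4, -0.9, -0.4]
width: 0.0445
gripper_force: 132.3
```

```bash
python3 st.py
```

```text
37.5 tcpL [-106.1    9.6  100.9] end~ [ 21.  12. 180.] fL [ 1.49 -0.66 -0.38] mL [-0.076 -0.25  -0.075]
```

Emit:
send_rows --steps '[-1, 0, 0, -0.2, 0, -1, 0.15, 0, 0, 0, -1, 0.15, 0, 0, 0, -1, 0, 0, 0, 0]'

```text
clock: 37.9
position: [0.4559, -0.2805, 0.1034]
ee_rot: [0.001, 0.075, 0.997, -0.001]
contact_force: [3.5, -0.4, 1.0]
width: 0.0445
gripper_force: 132.0
```

```bash
python3 st.py
```

```text
37.9 tcpL [-108.5    9.5  103.4] end~ [ 18.  11. 182.] fL [3.53 0.14 0.99] mL [ 0.013 -0.588  0.04 ]
```

The outward pull is resisted with 3.5 N, and the press showed about 1.3 N that then dropped away, so the loop is in the bowl past the keeper. I'll ease the load, hold briefly, let go and back straight out.

Emit:
send_rows --steps '[-1, -0.3, 0, -0.1, 0, -1, 0, 0, 0, 0, -1, 0, 0, 0, 0, -1, 0, 0, 0, 0, -1, 0, 0, 0, 0]'

```text
clock: 38.4
position: [0.4573, -0.2801, 0.1035]
ee_rot: [-0.001, 0.075, 0.997, 0.0]
contact_force: [-0.4, 0.2, -0.4]
width: 0.0444
gripper_force: 132.0
```

```bash
python3 st.py
```

```text
38.4 tcpL [-107.2   10.   103.5] end~ [ 20.  12. 182.] fL [-0.39  0.17 -0.44] mL [-0.02  -0.079 -0.003]
```

Emit:
send_rows --steps '[1, 0, 0, 0, 0, 1, 0, 0, 0, 0, 1, 0, 0, 0, 0, 1, 0, 0, 0, 0, 1, 0, 0, 0, 0, 1, 2, 0, 0, 0, 1, 4, 0, 0, 0, 1, 4, 0, 0, 0, 1, 4, 0, 0, 0, 1, 4, 0, 0, 0]'

```text
clock: 39.4
position: [0.2785, -0.2531, 0.1038]
ee_rot: [0.0, 0.074, 0.997, -0.0]
contact_force: [-0.0, -0.9, -0.1]
width: 0.0854
gripper_force: 0.0
```

```bash
python3 st.py
python3 - <<'E'
from h import *
i=get_image("scene");a=cv2.resize(i["color"][130:310,225:425],(667,600),interpolation=cv2.INTER_CUBIC)
cv2.imwrite("pics/r0.png",a[:,:,::-1])
E
```

```text
39.4 tcpL [-288.1    9.1  103.8] end~ [-161.   11.  183.] fL [ 0.11 -0.84 -0.08] mL [-0.059  0.013 -0.023]
```

Emit:
send_rows --steps '[1, 0, -2, -2, 0, 1, 0, -4, -2, 0, 1, 0, -4, 0, 0, 1, 0, -4, 0, 0, 1, 0, -4, 0, 0, 1, 0, -2, 0, 0, 1, 0, 0, 0, 0, 1, 0, 0, 0, 0, 1, 0, 0, 0, 0, 1, 0, 0, 0, 0, 1, 0, 0, 0, 0, 1, 0, 0, 0, 0]'

```text
clock: 40.65
position: [0.2502, -0.4507, 0.144]
ee_rot: [0.0, 0.075, 0.997, -0.0]
contact_force: [-0.6, 0.3, -0.1]
width: 0.0852
gripper_force: 0.0
```

Emit:
send_rows --steps '[1, 0, 0, 0, 0, 1, 0, 0, 0, 0, 1, 0, 0, 0, 0, 1, 0, 0, 0, 0, 1, 0, 0, 0, 0, 1, 0, 0, 0, 0, 1, 0, 0, 0, 0, 1, 0, 0, 0, 0, 1, 0, 0, 0, 0, 1, 0, 0, 0, 0, 1, 0, 0, 0, 0, 1, 0, 0, 0, 0]'

```text
clock: 41.85
position: [0.25, -0.4513, 0.1437]
ee_rot: [0.0, 0.075, 0.997, 0.0]
contact_force: [-0.6, 0.1, -0.2]
width: 0.0852
gripper_force: 0.0
```

Emit:
send_rows --steps '[1, 0, 0, 0, 0, 1, 0, 0, 0, 0, 1, 0, 0, 0, 0, 1, 0, 0, 0, 0, 1, 0, 0, 0, 0, 1, 0, 0, 0, 0, 1, 0, 0, 0, 0, 1, 0, 0, 0, 0, 1, 0, 0, 0, 0, 1, 0, 0, 0, 0, 1, 0, 0, 0, 0, 1, 0, 0, 0, 0]'

```text
clock: 43.05
position: [0.25, -0.4513, 0.1437]
ee_rot: [0.0, 0.075, 0.997, 0.0]
contact_force: [-0.0, 0.9, -0.2]
width: 0.0853
gripper_force: 0.0
```

Emit:
send_rows --steps '[1, 0, 0, 0, 0, 1, 0, 0, 0, 0, 1, 0, 0, 0, 0, 1, 0, 0, 0, 0, 1, 0, 0, 0, 0, 1, 0, 0, 0, 0, 1, 0, 0, 0, 0, 1, 0, 0, 0, 0, 1, 0, 0, 0, 0, 1, 0, 0, 0, 0, 1, 0, 0, 0, 0, 1, 0, 0, 0, 0]'

```text
clock: 44.25
position: [0.25, -0.4513, 0.1438]
ee_rot: [0.0, 0.075, 0.997, 0.0]
contact_force: [-0.4, 0.2, 0.4]
width: 0.0853
gripper_force: 0.0
```

Emit:
send_rows --steps '[1, 0, 0, 0, 0, 1, 0, 0, 0, 0, 1, 0, 0, 0, 0, 1, 0, 0, 0, 0, 1, 0, 0, 0, 0, 1, 0, 0, 0, 0, 1, 0, 0, 0, 0, 1, 0, 0, 0, 0, 1, 0, 0, 0, 0, 1, 0, 0, 0, 0, 1, 0, 0, 0, 0, 1, 0, 0, 0, 0]'

```text
clock: 45.45
position: [0.25, -0.4513, 0.1438]
ee_rot: [0.0, 0.075, 0.997, 0.0]
contact_force: [-0.1, -0.7, 0.1]
width: 0.0856
gripper_force: 0.0
```

Emit:
send_rows --steps '[1, 0, 0, 0, 0, 1, 0, 0, 0, 0, 1, 0, 0, 0, 0, 1, 0, 0, 0, 0, 1, 0, 0, 0, 0, 1, 0, 0, 0, 0, 1, 0, 0, 0, 0, 1, 0, 0, 0, 0, 1, 0, 0, 0, 0, 1, 0, 0, 0, 0, 1, 0, 0, 0, 0, 1, 0, 0, 0, 0]'

```text
clock: 46.65
position: [0.25, -0.4513, 0.1437]
ee_rot: [0.0, 0.075, 0.997, 0.0]
contact_force: [0.4, 0.4, 0.2]
width: 0.0852
gripper_force: 0.0
```

Emit:
send_rows --steps '[1, 0, 0, 0, 0, 1, 0, 0, 0, 0, 1, 0, 0, 0, 0, 1, 0, 0, 0, 0, 1, 0, 0, 0, 0, 1, 0, 0, 0, 0, 1, 0, 0, 0, 0, 1, 0, 0, 0, 0, 1, 0, 0, 0, 0, 1, 0, 0, 0, 0, 1, 0, 0, 0, 0, 1, 0, 0, 0, 0]'

```text
clock: 47.85
position: [0.25, -0.4513, 0.1437]
ee_rot: [0.0, 0.075, 0.997, 0.0]
contact_force: [0.1, -0.7, -0.2]
width: 0.0856
gripper_force: 0.0
```

Run:
```python
from h import *
i=get_image("scene");np.save("f0.npy",i,allow_pickle=True)
a=cv2.resize(i["color"][130:310,225:425],(667,600),interpolation=cv2.INTER_CUBIC)
cv2.imwrite("pics/end.png",a[:,:,::-1]);print(get_state()["clock"])
j=get_image("scene")
for k in range(4): l=get_image("scene")
d=np.abs(i["color"].astype(int)-l["color"]).max(2)[130:310,225:425];print((d>25).sum(),get_state()["clock"])
```

```text
47.9
101 48.15
```

View pics/end.png

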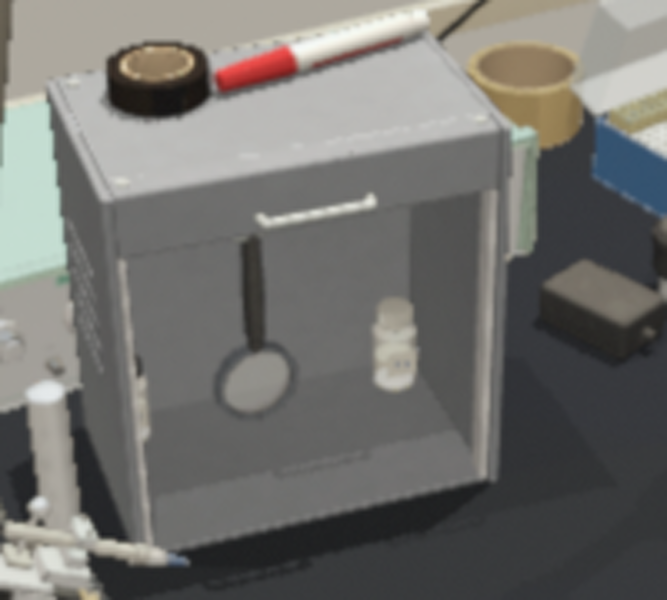

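The last picture shows the lens hanging glass-down, with the handle at (252,290) and the glass at (256,380). It's still swinging slightly, so I'll wait before handing in.

Emit:
send_rows --steps '[1, 0, 0, 0, 0, 1, 0, 0, 0, 0, 1, 0, 0, 0, 0, 1, 0, 0, 0, 0, 1, 0, 0, 0, 0, 1, 0, 0, 0, 0, 1, 0, 0, 0, 0, 1, 0, 0, 0, 0, 1, 0, 0, 0, 0, 1, 0, 0, 0, 0, 1, 0, 0, 0, 0, 1, 0, 0, 0, 0]'

```text
clock: 49.35
position: [0.25, -0.4513, 0.1438]
ee_rot: [0.0, 0.075, 0.997, 0.0]
contact_force: [0.8, -0.2, -0.1]
width: 0.0853
gripper_force: 0.0
```

Emit:
send_rows --steps '[1, 0, 0, 0, 0, 1, 0, 0, 0, 0, 1, 0, 0, 0, 0, 1, 0, 0, 0, 0, 1, 0, 0, 0, 0, 1, 0, 0, 0, 0, 1, 0, 0, 0, 0, 1, 0, 0, 0, 0, 1, 0, 0, 0, 0, 1, 0, 0, 0, 0, 1, 0, 0, 0, 0, 1, 0, 0, 0, 0]'

```text
clock: 50.55
position: [0.25, -0.4513, 0.1437]
ee_rot: [0.0, 0.075, 0.997, 0.0]
contact_force: [-0.3, -0.9, -0.9]
width: 0.0853
gripper_force: 0.0
```

Emit:
send_rows --steps '[1, 0, 0, 0, 0, 1, 0, 0, 0, 0, 1, 0, 0, 0, 0, 1, 0, 0, 0, 0, 1, 0, 0, 0, 0, 1, 0, 0, 0, 0, 1, 0, 0, 0, 0, 1, 0, 0, 0, 0, 1, 0, 0, 0, 0, 1, 0, 0, 0, 0, 1, 0, 0, 0, 0, 1, 0, 0, 0, 0]'

```text
clock: 51.75
position: [0.25, -0.4513, 0.1438]
ee_rot: [0.0, 0.075, 0.997, 0.0]
contact_force: [0.1, -0.6, -0.1]
width: 0.0853
gripper_force: 0.0
```

Emit:
send_rows --steps '[1, 0, 0, 0, 0, 1, 0, 0, 0, 0, 1, 0, 0, 0, 0, 1, 0, 0, 0, 0, 1, 0, 0, 0, 0, 1, 0, 0, 0, 0, 1, 0, 0, 0, 0, 1, 0, 0, 0, 0, 1, 0, 0, 0, 0, 1, 0, 0, 0, 0, 1, 0, 0, 0, 0, 1, 0, 0, 0, 0]'

```text
clock: 52.95
position: [0.25, -0.4513, 0.1437]
ee_rot: [0.0, 0.075, 0.997, 0.0]
contact_force: [0.1, 0.1, -0.4]
width: 0.0851
gripper_force: 0.0
```

Run:
```python
from h import *
def gl(im):  # dark handle + bright glass centroid below header
    g=im["color"][200:262,285:320].astype(int).min(2); m=(g>135).astype(np.uint8); M=cv2.moments(m,True); return M["m10"]/max(M["m00"],1)+285,M["m01"]/max(M["m00"],1)+200,M["m00"]
f=[get_image("scene") for _ in range(16)]
for im in f: print(np.round(gl(im),2),(np.abs(f[0]["color"].astype(int)-im["color"]).max(2)[195:262,285:325]>20).sum())
print(get_state()["clock"])
```

```text
[302.16 241.99 135.  ] 0
[302.21 241.96 133.  ] 0
[302.22 241.97 132.  ] 0
[302.28 241.98 131.  ] 0
[302.21 242.07 134.  ] 0
[302.25 241.99 133.  ] 0
[302.2  242.04 133.  ] 0
[302.32 241.91 131.  ] 0
[302.26 241.94 133.  ] 0
[302.18 241.89 132.  ] 0
[302.24 242.02 135.  ] 0
[302.22 241.96 133.  ] 0
[302.33 242.02 132.  ] 0
[302.2  242.04 133.  ] 0
[302.21 241.96 133.  ] 0
[302.17 241.99 133.  ] 0
53.75
```

Run:
```python
from h import *
i=np.load("f0.npy",allow_pickle=True).item()
w=O+RL@np.array([.018,.0115]); print(proj(i,[*w,.044]).round(1))
print(sign_off())
```

```text
[302.9 243.6]
the job is handed in; nothing more can be done
None
```

The job is handed in at about 54 s: the lens hangs glass-down and still in the hook at the expected height, the gripper is clear, and the loop met about 1.3 N at the keeper before passing it. The header hid the keeper, so I never saw it shut; I also didn't re-check the tweezers and vial, and the hook search peaked at 13.9 N, close to the 15 N limit.

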